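# Seat and clamp a deep-well block on the plate shaker

## Task

Secure the deep-well block on the shaker: with the fingertips slide it along the tray until it is fully home against the end stop, then push the toggle clamp's handle down past its dead point until it snaps into lock and the rubber foot holds the block. Only push: do not pick up the block, and leave the other things on the bench where they are.

Things in the scene. Friction and masses are not known exactly. Their poses are not given: they have to be found in the camera images.
- shaker: Plate shaker fixed on the bench, grey housing 220 x 260 mm, level aluminium tray on top (tray's upper face at z = 95 mm). Origin: centre of its underside, on the bench; x across the tray, y along it towards the clamp (-y is the tray's open end), z up. Low guide strips (10 mm high, inner faces at x = -44.5 and +44.5 mm) run along the tray from y = -125 to 50 mm.
- stop_face (a point): Middle of the end stop's face, at tray height (shaker frame x = 0, y = 48, z = 95 mm). The stop is a plate 78 mm wide and 26 mm high; the block must bear on it. Axes as the shaker's. Behind it stands the toggle clamp in the plane x = 0: its base is 50 mm wide, between shaker y = 57 and 117 mm, and up to 180 mm above the bench.
- block: White deep-well block with grey ribbed cover, 85.5 (x) x 127.8 (y) x 44 mm tall, 0.25 to 0.5 kg, loose on the tray between the guide strips (1.7 mm play each side), 18 to 40 mm short of the stop. Origin: centre of its underside; axes as the shaker's. Home: origin 63.9 mm from the stop's face, at y = -15.9, z = 95 mm in the shaker frame. A push of 1 to 4 N slides it.
- handle (a joint): Clamp handle's angle (rad) above its level, locked position: 0 locked (hard stop), 1.2 fully open. It stays where it is left from about 0.55 up (starts near 0.95); from there down the clamp's sprung foot presses the block and the handle resists with up to about 7 N at mid grip. Dead point 0.15: below it the handle snaps to 0 and stays; let go above it, it springs back.
- handle_pivot (a point): Point on the handle's level hinge axis, shaker frame x = 0, y = 102, z = 171 mm; axes as the shaker's (hinge along x). The handle swings in the upright plane x = 0: from here it points along the shaker's +y, raised by joint handle.
- handle_grip (a point): Middle of the upper face of the handle's black grip: 85 mm from the hinge axis along the handle, 8 mm off its centre line. The grip is 20 mm wide, 16 mm thick and reaches from 45 to 125 mm from the axis. Its y axis points along the handle to the free end, z out of the upper face (up when locked).
- clamp_foot: Round rubber foot, 20 mm across, under the free end of the steel clamp arm. The arm is 62 mm long, pivots at shaker y = 70, z = 159 mm, points along -y over the block; it is raised 0.7 rad with the handle at 0.95 and about level when locked. The foot then bears on the block's cover 40 mm in from the stop with about 20 N, on a spring. Origin: centre of its lower face.
- tube_rack: Black rack of white-capped tubes, 190 x 90 x 99 mm, on the bench behind the shaker; a bystander to be left alone. Origin: centre of its underside.
- bottle: Brown capped bottle, 62 mm across, 130 mm tall, on the bench behind the shaker near its clamp end; a bystander to be left alone. Origin: centre of its underside.
- trough: White open trough, 127 x 85 x 42 mm, on the bench under and beyond the clamp handle; a bystander to be left alone. Origin: centre of its underside.
- beaker: Clear beaker, 68 mm across, 90 mm tall, on the bench off the open end of the tray; a bystander to be left alone. Origin: centre of its underside.
- tip_box: Grey pipette tip box with clear lid, 122 x 86 x 62 mm, on the bench off the open end of the tray; a bystander to be left alone. Origin: centre of its underside.
- jar: Low white screw-cap jar, 52 mm across, 60 mm tall, on the bench beside the clamp end of the shaker; a bystander to be left alone. Origin: centre of its underside.
Not all that is in view belongs to the job. What is shaped like the block but green or yellow is not meant.

How it is judged:
On the way, in this order (a step that is already met when the one before it is completed fails the run):
1. the block is home against the end stop while the clamp is still open (y of block in the frame of shaker above -0.0189 m and z of block in the frame of shaker below 0.0985 m and value of joint handle above 0.45 rad), for 0.2 s.
2. the clamp handle has snapped into lock and the foot presses on the block (value of joint handle below 0.04 rad and contact force between clamp_foot and block above 10 N), for 0.2 s.
At the end, for the whole second after the job is handed in: The block lies flat on the tray within 3 mm of the end stop and at rest, the handle is within 0.04 rad of its locked stop, and the clamp foot presses on the block with more than 10 N (all of step 2 and y of block in the frame of shaker above -0.0189 m and z of block in the frame of shaker below 0.0985 m and velocity of joint handle below 0.05 rad/s and linear speed of block below 0.01 m/s and angle between block's own z axis and vertical below 0.03 rad); the robot touches nothing.
It fails at once if the block is lifted more than 8 mm off the tray or tipped (z of block in the frame of shaker above 0.103 m or angle between block's own z axis and vertical above 0.12 rad).
It fails at once if another thing on the bench is moved by more than 30 mm (distance of any of tube_rack, bottle, trough, beaker, tip_box, jar from where it was at the start of the episode above 0.03 m).
It also fails if it takes over 51 s, if anything falls off the work surface, if the arm or the gripper's body presses on something with over 40 N, if the wrist force passes 120 N, or if a joint passes its speed limit or range.

## Robot

A 7-joint arm with a two-finger parallel gripper is mounted at the origin on the work surface. World frame = base frame: x ahead of the robot, y to its left, z up, the work surface at z = 0. Lengths are in m, angles in rad, forces in N, time in s.
With the tool pointing down it reaches from about 0.35 to 0.9 m from the base axis. Payload 8.1 kg.
Tool frame: the origin (TCP) lies between the finger pads; the fingertips stand 25 mm ahead of it and the grasp point (between the pads) lies 6 mm ahead of it; z points along the fingers, y is the direction in which the jaws open and shut (so a half turn about z gives the same grasp; the last joint's range is limited). The gripper opens to 92 mm and grips with 3 to 60 N. Pads are 19 mm wide; open, the fingers measure 130 mm over their backs; the gripper's body (75 mm by 190 mm) begins 47 mm behind the grasp point.
Start: joints at [-1.247, 0.434, 0.025, 1.573, -0.012, 1.134, -0.075], TCP at [0.259, 0.569, 0.252] pointing down, gripper open.
Joint ranges: [-2.62, 2.62], [-0.44, 2.09], [-1.27, 1.32], [0.08, 2.57], [-1.32, 4.46], [0.12, 2], [-2.74, 2.74]. Speed limits (rad/s): [2.22, 2.22, 3.01, 3.01, 3.14, 3.14, 3.14].

## Interface

Orientations are given as a rotation vector (axis times angle).
In Python, from cell import * gives the robot as it stands.
- The arm moves only by the shell command python3 -m jog 'ROWS' [FORCE]. ROWS is JSON, one flat list of numbers, 5 for each row, row after row: the finger opening in mm, from 0 to 91.8, then the shift along the tool's x, y, z in units of 40 mm (1.0 is 40 mm), then the turn about the tool's z in units of 6 degrees (1.0 is 6 degrees). A call has 1 to 20 rows; each row shifts and turns the pose as measured when the row begins, along the tool's axes as they then stand; what a row does not reach is not made up. A row lasts 1/12 s, in which the tool goes at most 41.7 mm and 7.16 degrees, less where a joint would pass 70% of its speed; a pose out of reach is approached as far as the arm can. A call is refused whole if a number of a shift passes 1 or a number of a turn 1, either way. A call with a gripper value outside its range is refused whole. The fingers move at their own pace and stop on an object; FORCE is the grip in N (left out, the last holds). Time passes only in rows, so rows that do not move let the fingers close. It gives the time, the measured TCP pose, the force and the opening at its end, in the units of the state.
- observe(): the state, without advancing time (a new reading comes with each control period).
- get_image(name): name is "side" or "top"; returns the picture (384x512x3 uint8, red, green, blue); there is no depth.
- camera_params(name): a dict with "intrinsics" (3x3 intrinsics, pixels), "xyz" and "orientation" of the camera in the world. Camera axes: x right, y down, z forward; pixel columns grow to the right and rows downward; lengths in m; the calibration is good to about 2 mm. A picture is of the moment at which its call begins. camera_params takes no time and is no camera call.
- sign_off(): hands the job in, once; it reports no verdict.
The state is a dict: "clock": time; "joints": joint angles; "dq": joint speeds; "joint_efforts": joint torques, N m; "position": TCP position; "ee_rot": TCP orientation; "force": force on the tool from outside, world axes, zero at the start; "ft_torque": the same for the moment, N m; "width": opening from 0.0 (shut) to 1.0 (fully open).
Only numpy, scipy, OpenCV 4.12 (cv2) and the standard library are available. Lean on these libraries where they do the work, as an engineer would, in place of code of your own. Each camera call takes 0.05 s, during which the arm holds its last target. There are 200 camera calls.

## Working session

There is one attempt and no reset: what is moved stays moved. The work goes in short steps, Python scripts to look and compute and a shell command to move; the robot and the scene stay as the last step left them, time stands still between calls to the robot, and variables do not carry over. Pictures are saved under pics/ and viewed, about 8 in all and at most 12, crops included, and the job is handed in when it is done.

```bash
mkdir -p pics
python3 - <<'E'
from cell import *
import cv2
for n in("side","top"):
    p=camera_params(n);print(n,p)
    cv2.imwrite(f"pics/{n}0.png",cv2.resize(get_image(n)[:,:,::-1],(800,600),interpolation=cv2.INTER_CUBIC))
print(observe())
E
```

```text
side {'intrinsics': array([[432.83860495,   0.        , 259.45060516],
       [  0.        , 432.83860495, 187.81470032],
       [  0.        ,   0.        ,   1.        ]]), 'xyz': array([-0.26070726, -0.85083169,  0.89194506]), 'orientation': array([-2.00861831,  0.8721485 , -0.46148922])}
top {'intrinsics': array([[409.73692601,   0.        , 257.84829882],
       [  0.        , 409.73692601, 192.51742793],
       [  0.        ,   0.        ,   1.        ]]), 'xyz': array([ 0.37101921, -0.12386104,  1.37066752]), 'orientation': array([-2.14502197,  2.1581287 , -0.17353257])}
{'clock': 0.1, 'joints': array([-1.24658487,  0.43519664,  0.02499348,  1.57397956, -0.01163256,
        1.13395377, -0.07513271]), 'dq': array([ 0.00056114, -0.00200228,  0.0003134 , -0.00229935, -0.00075984,
       -0.00024832,  0.00071567]), 'joint_efforts': array([ 3.75834235e-03, -6.69125247e+01,  9.88288186e-01, -3.15149868e+01,
       -6.05213223e-02,  3.73201794e-02,  4.81545999e-05]), 'position': array([0.25861202, 0.56855066, 0.25100697]), 'ee_rot': array([-6.65521611e-01, -3.07009645e+00,  2.16597540e-03]), 'force': array([ 0.6070728 ,  0.56555052, -0.22660772]), 'ft_torque': array([0.03800301, 0.02132225, 0.01788634]), 'width': 0.9985493677393021}
```

View pics/side0.png

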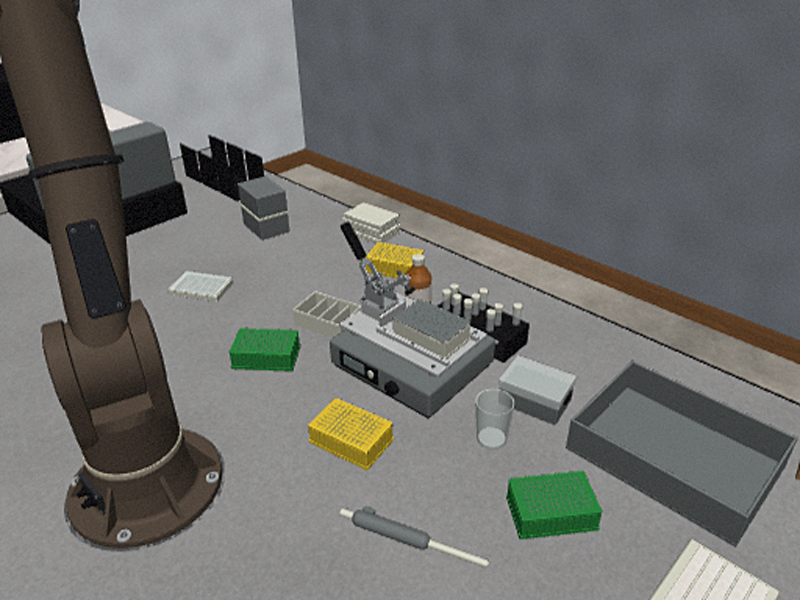

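View pics/top0.png

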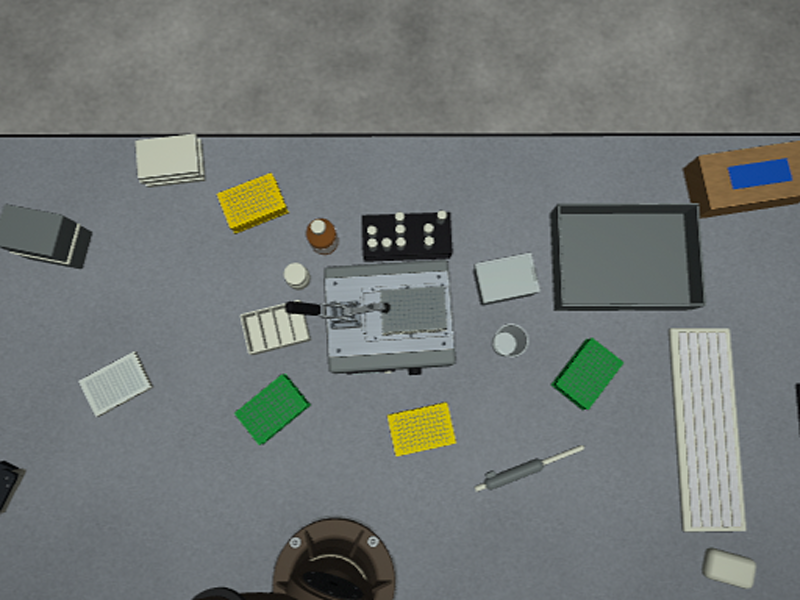

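The white block with the grey cover sits on the shaker, in the top view at about (413,311). The green ones at (272,409) and (588,374) and the yellow ones at (252,202) and (421,428) are decoys lying on the bench. I'll confirm with an enlarged crop.

Run:
```python
from cell import *
import cv2
t=get_image("top")[160:245,180:300,::-1]; s=get_image("side")[135:270,200:330,::-1]
cv2.imwrite("pics/t1.png",cv2.resize(t,None,fx=6.5,fy=6.5,interpolation=cv2.INTER_CUBIC))
cv2.imwrite("pics/s1.png",cv2.resize(s,None,fx=4.4,fy=4.4,interpolation=cv2.INTER_CUBIC))
```

```text
(no output)
```

View pics/t1.png

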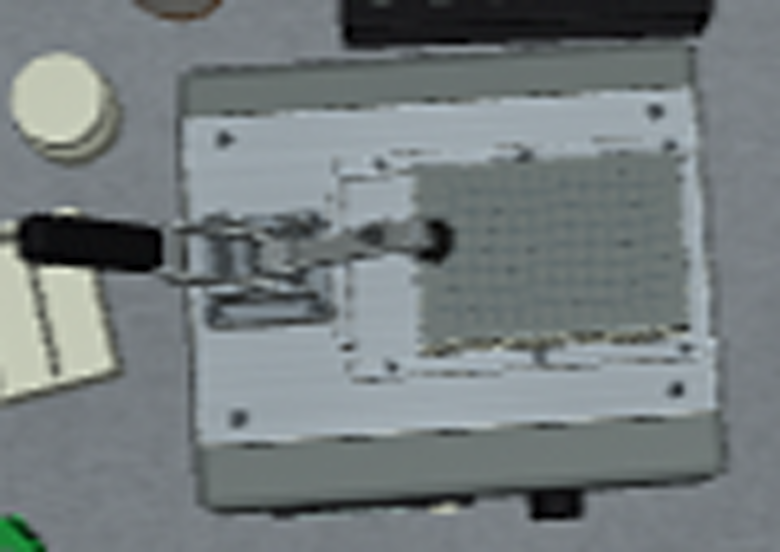

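View pics/s1.png

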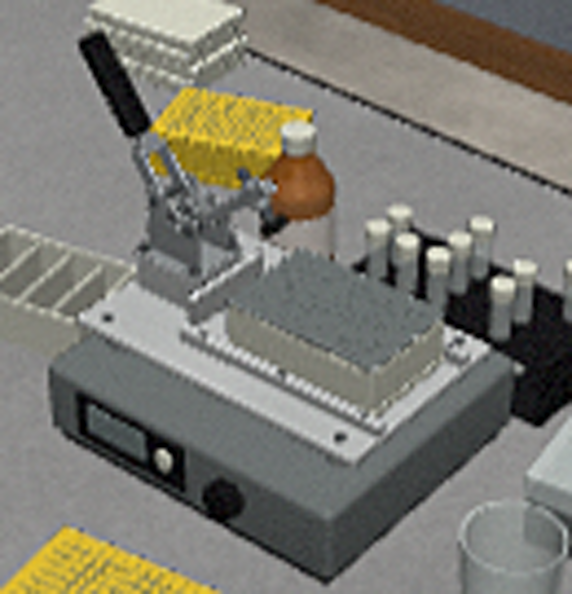

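The top crop shows the real block: grey ribbed cover, corners about (413,168), (682,152), (688,328), (420,345). The tray screws are at (224,139), (655,111), (238,418), (677,389), and the grip runs from (22,238) to (160,247). Tray +y points along world +y (left). Next I compute the positions.

```bash
cat > h.py <<'E'
from cell import *
import numpy as np, cv2
from scipy.spatial.transform import Rotation as R
def ray(n,u,v):
    p=camera_params(n);d=np.linalg.inv(p["intrinsics"])@[u,v,1]
    return p["xyz"],R.from_rotvec(p["orientation"]).as_matrix()@d
def at(n,u,v,z):
    o,d=ray(n,u,v);return o+d*(z-o[2])/d[2]
def proj(n,P):
    p=camera_params(n);q=R.from_rotvec(p["orientation"]).as_matrix().T@(np.array(P)-p["xyz"])
    q=p["intrinsics"]@q;return q[:2]/q[2]
T=lambda u,v:((u+.5)/6.5-.5+180,(v+.5)/6.5-.5+160)
S=lambda u,v:((u+.5)/4.4-.5+200,(v+.5)/4.4-.5+135)
E
python3 - <<'E'
from h import *
np.set_printoptions(precision=4,suppress=True)
s=np.array([at("top",*T(*c),.095) for c in[(224,139),(655,111),(238,418),(677,389)]])
print(s,s.mean(0));
d=(s[0]-s[1]+s[2]-s[3]);yaw=np.arctan2(-d[0],d[1])
e=(s[0]-s[2]+s[1]-s[3]);print("yaw",yaw,np.arctan2(e[1],e[0]))
print("side screws",[at("side",*S(*c),.095) for c in[(107,317),(340,437)]])
b=np.array([at("top",*T(*c),.139) for c in[(413,168),(682,152),(688,328),(420,345)]])
Rz=R.from_euler("z",yaw).as_matrix();o=s.mean(0)
print("block in shaker",(b-o)@Rz,((b-o)@Rz).mean(0))
print("stop?",(at("top",*T(344,245),.121)-o)@Rz)
for a in(.85,.95,1.05):
  for r in(45,125):
    P=o*[1,1,0]+Rz@np.array([0,.102+r/1e3*np.cos(a),.171+r/1e3*np.sin(a)])
    u=(proj("top",P)-[180,160]+.5)*6.5-.5;v=(proj("side",P)-[200,135]+.5)*4.4-.5
    print(a,r,u,v)
q=observe();print(R.from_rotvec(q["ee_rot"]).as_matrix())
E
```

```text
[[ 0.5973 -0.0045  0.095 ]
 [ 0.6102 -0.2142  0.095 ]
 [ 0.4618 -0.0124  0.095 ]
 [ 0.4745 -0.2227  0.095 ]] [ 0.5359 -0.1135  0.095 ]
yaw 0.06063142749708409 0.06024367731523686
side screws [array([ 0.4631, -0.0092,  0.095 ]), array([ 0.4754, -0.2199,  0.095 ])]
block in shaker [[ 0.0403  0.0138  0.044 ]
 [ 0.0396 -0.1126  0.044 ]
 [-0.0434 -0.109   0.044 ]
 [-0.043   0.0158  0.044 ]] [-0.0016 -0.048   0.044 ]
stop? [0.0085 0.0489 0.026 ]
0.85 45 [148.5066 250.7559] [140.0541 137.3759]
0.85 125 [  4.8362 239.9075] [81.8582 40.3643]
0.95 45 [155.7597 249.3888] [143.53   135.5662]
0.95 125 [ 25.2078 235.8119] [91.1775 34.6075]
1.05 45 [163.738  248.0879] [147.316  134.3117]
1.05 125 [ 48.008  231.8904] [101.4588  30.3691]
[[-0.9103  0.414  -0.0003]
 [ 0.414   0.9103 -0.0009]
 [-0.0001 -0.001  -1.    ]]
```

The estimates agree: shaker origin (0.536, -0.1135), yaw 0.0605, block at about y = -48 mm in the shaker frame (32 mm short), handle about 0.95. First I raise the tool and turn it so that tool x = shaker +y and tool y = shaker +x, with the jaws half shut.

```bash
cat >> h.py <<'E'
np.set_printoptions(precision=4,suppress=True)
O=np.array([.5359,-.1135,0]);Y=R.from_euler("z",.0605).as_matrix()
def st():
    q=observe();M=R.from_rotvec(q["ee_rot"]).as_matrix()
    print("t",q["clock"],"shk mm",(q["position"]-O)@Y*1e3,"toolx/z in shk",(Y.T@M)[:,0],(Y.T@M)[:,2],"F",q["force"]@Y,"w",q["width"]*91.8,"\nq",q["joints"])
E
python3 -m jog '[40,0,0,-1,1, 40,0,0,-1,1, 40,0,0,-1,1, 40,0,0,0,1, 40,0,0,0,1, 40,0,0,0,1, 40,0,0,0,1, 40,0,0,0,1, 40,0,0,0,1, 40,0,0,0,1, 40,0,0,0,0.3, 40,0,0,0,0]'; python3 -c "from h import *;st()"
```

```text
clock: 1.2
position: [0.258, 0.567, 0.3747]
ee_rot: [2.207, 2.232, -0.01]
force: [0.3, 0.1, 0.5]
width: 0.439
t 1.2 shk mm [-236.2478  696.0867  374.6554] toolx/z in shk [ 0.0491  0.9988 -0.0063] [-0.0034 -0.0061 -1.    ] F [0.2808 0.1016 0.5116] w 40.272075784414454 
q [-1.4076  0.3694  0.2656  1.3871 -0.0965  1.4048 -1.1311]
```

```bash
python3 -m jog '[40,-0.9,0.25,0,-0.45, 40,-0.9,0.25,0,0, 40,-0.9,0.25,0,0, 40,-0.9,0.25,0,0, 40,-0.9,0.25,0,0, 40,-0.9,0.25,0,0, 40,-0.9,0.25,0,0, 40,-0.9,0.25,0,0, 40,-0.9,0.25,0,0, 40,-0.9,0.25,0,0, 40,-0.9,0.25,0,0, 40,-0.9,0.25,0,0]'; python3 -c "from h import *;st()"
```

```text
clock: 2.2
position: [0.4071, 0.1332, 0.373]
ee_rot: [2.109, 2.328, -0.013]
force: [0.4, 0.6, 0.4]
width: 0.436
t 2.2 shk mm [-113.6264  254.0793  373.0283] toolx/z in shk [-0.0379  0.9993 -0.0059] [-0.006  -0.0061 -1.    ] F [0.4432 0.5788 0.4131] w 40.0415641027989 
q [-0.9635 -0.0069  0.5275  1.8398  0.0072  1.3156 -0.3395]
```

```bash
python3 -m jog '[40,-0.88,0.24,0,0.36, 40,-0.88,0.24,0,0, 40,-0.88,0.24,0,0, 40,-0.88,0.24,0,0, 40,-0.88,0.24,0,0, 40,-0.88,0.24,0,0, 40,-0.88,0.24,0,0, 40,-0.88,0.24,0,0, 40,-0.88,0.24,0,0, 40,-0.88,0.24,0,0, 40,-0.88,0.24,0,0, 40,-0.88,0.24,0,0, 40,0,0,0,0]'; python3 -c "from h import *;st()"
```

```text
clock: 3.28
position: [0.5551, -0.3089, 0.3742]
ee_rot: [2.127, 2.309, -0.008]
force: [-1.9, 0.5, 0.0]
width: 0.433
t 3.2833 shk mm [   7.3099 -196.2001  374.156 ] toolx/z in shk [-0.0213  0.9998 -0.0047] [-0.0023 -0.0048 -1.    ] F [-1.8857  0.6633  0.0237] w 39.781776938020926 
q [-0.1073  0.4652  0.8542  1.3932 -0.3432  1.4365  0.82  ]
```

```bash
python3 -m jog '[40,0.5,-0.18,0,0.2, 40,0.6,0,0,0, 40,0,0,0.98,0, 40,0,0,0.98,0, 40,0,0,0.98,0, 40,0,0,0.98,0, 40,0,0,0.98,0, 40,0,0,0.98,0, 40,0,0,0,0, 40,0,0,0,0]'
python3 - <<'E'
from h import *;st()
cv2.imwrite("pics/s2.png",cv2.resize(get_image("side")[115:265,220:370,::-1],(600,600),interpolation=cv2.INTER_CUBIC))
E
```

```text
clock: 4.12
position: [0.5438, -0.2718, 0.1299]
ee_rot: [2.14, 2.293, -0.012]
force: [-0.5, -0.5, 0.2]
width: 0.434
t 4.1167 shk mm [  -1.6867 -158.5241  129.9379] toolx/z in shk [-0.0084  0.9999 -0.0092] [-0.0017 -0.0092 -1.    ] F [-0.5169 -0.4302  0.231 ] w 39.83631443654414 
q [-0.1088  0.6165  0.7272  1.7964 -0.494   0.9168  0.9032]
```

View pics/s2.png

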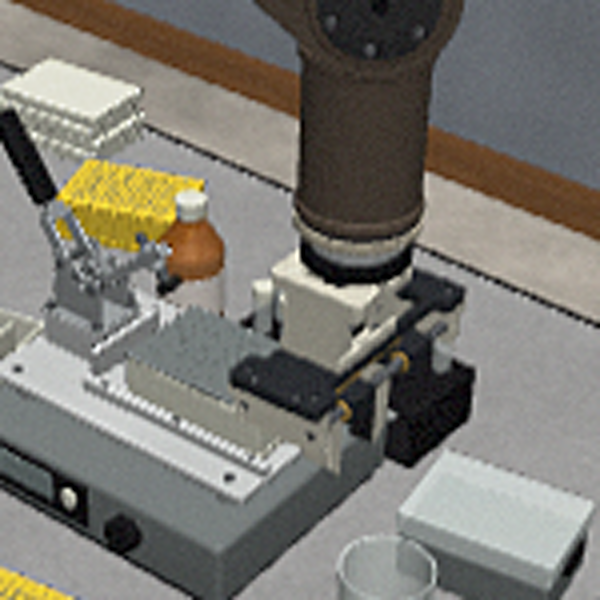

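The fingers stand behind the block at about (330,440), clear of the beaker and tip box. Raising 7 mm, then creeping in until I feel contact.

```bash
python3 -m jog '[40,0.2,0.03,-0.18,0, 40,0.3,0,0,0, 40,0.2,0,0,0, 40,0.1,0,0,0, 40,0.1,0,0,0, 40,0.1,0,0,0, 40,0.1,0,0,0]'; python3 -c "from h import *;st()"; python3 -m jog '[40,0.1,0,0,0, 40,0.1,0,0,0, 40,0.1,0,0,0, 40,0.1,0,0,0, 40,0.1,0,0,0, 40,0.1,0,0,0]';python3 -c "from h import *;st()"
```

```text
clock: 4.75
position: [0.547, -0.2252, 0.1483]
ee_rot: [2.127, 2.286, 0.0]
force: [-0.8, -1.4, -0.1]
width: 0.437
t 4.75 shk mm [   4.3277 -112.1954  148.3422] toolx/z in shk [-0.0111  0.9998 -0.0138] [ 0.0133 -0.0137 -0.9998] F [-0.9046 -1.351  -0.0857] w 40.09924107646875 
q [-0.2138  0.5639  0.7524  1.8358 -0.4735  0.9108  0.8245]
clock: 5.25
position: [0.545, -0.2039, 0.1491]
ee_rot: [2.127, 2.278, -0.006]
force: [-2.1, -21.1, 2.8]
width: 0.437
t 5.25 shk mm [  3.6231 -90.771  149.1006] toolx/z in shk [-0.0079  0.9997 -0.0213] [ 0.0149 -0.0212 -0.9997] F [ -3.3963 -20.968    2.7662] w 40.149475962648246 
q [-0.2659  0.5484  0.7635  1.8634 -0.4648  0.8933  0.7833]
```

About 21 N at TCP y = -90.8 mm against an expected -89.3 at home: the block bears on the stop. Backing off, rising and checking.

```bash
python3 -m jog '[40,0,0,0,0, 40,0,0,0,0, 40,-0.1,0,0,0, 40,-0.5,0,0,0, 40,-0.5,0,0,0, 40,0,0,-0.9,0, 40,0,0,-0.9,0, 40,0,0,-0.9,0, 40,0,0,-0.9,0, 0,0,0,-0.9,0, 0,0,0,-0.9,0, 0,-0.5,0,0,0, 0,-0.5,0,0,0, 0,0,0,0,0]'
python3 - <<'E'
from h import *;st()
t=get_image("top")[160:245,180:300,::-1]
cv2.imwrite("pics/t3.png",cv2.resize(t,None,fx=6.5,fy=6.5,interpolation=cv2.INTER_CUBIC))
for z,ys in((.121,(.048,)),(.139,(.048,-.0798))):
  for y in ys:
    for x in(-.04,.04):print(x,y,z,(proj("top",O+Y@np.array([x,y,z]))-[180,160]+.5)*6.5-.5)
E
```

```text
clock: 6.42
position: [0.547, -0.2813, 0.374]
ee_rot: [2.127, 2.294, -0.006]
force: [-1.0, 0.3, 0.1]
width: 0.126
t 6.4167 shk mm [   0.9191 -168.1865  374.0227] toolx/z in shk [-0.0147  0.9998 -0.0122] [ 0.0065 -0.0121 -0.9999] F [-0.9487  0.3938  0.0856] w 11.559515529672106 
q [-0.1888  0.4207  0.8793  1.4584 -0.3198  1.4007  0.7723]
-0.04 0.048 0.121 [352.072  346.9711]
0.04 0.048 0.121 [342.1336 179.4616]
-0.04 0.048 0.139 [350.342  343.2042]
0.04 0.048 0.139 [340.2778 173.338 ]
-0.04 -0.0798 0.139 [624.9357 325.0751]
0.04 -0.0798 0.139 [612.3439 155.7825]
```

View pics/t3.png

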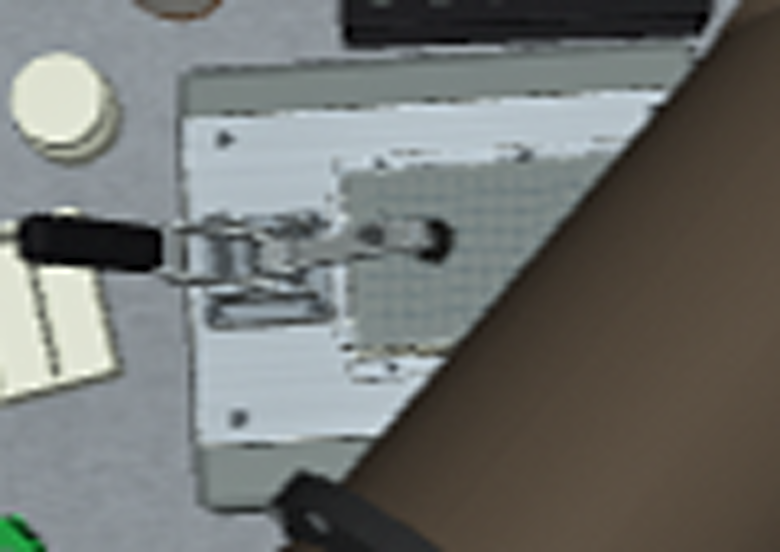

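The block's front edge now lies on the stop line (about (343,175) to (350,345), predicted (341,176) to (351,345)). It is home and the handle is still open. Moving above the handle with the fingers shut.

```bash
python3 -m jog '[0,0.95,0,0,0.14, 0,0.95,0,0,0, 0,0.95,0,0,0, 0,0.95,0,0,0, 0,0.95,0,0,0, 0,0.95,0,0,0, 0,0.95,0,0,0, 0,0.95,0,0,0, 0,0,0,0,0]'; python3 -c "from h import *;st()"
```

```text
clock: 7.22
position: [0.5216, 0.0417, 0.3628]
ee_rot: [-2.155, -2.285, 0.016]
force: [0.2, 0.1, -0.3]
width: 0.004
t 7.2167 shk mm [ -4.8418 155.8076 362.8119] toolx/z in shk [ 0.002   1.     -0.0064] [-0.0082 -0.0064 -0.9999] F [ 0.1822  0.0922 -0.2749] w 0.3269686495954713 
q [-0.8548  0.2298  0.8488  1.6807 -0.1705  1.3191  0.0835]
```

```bash
python3 -m jog '[0,-0.4,0.12,0,0, 0,0,0,0.9,0, 0,0,0,0.7,0, 0,0,0,0.2,0, 0,0,0,0,0]'; python3 -c "from h import *;st()"
```

```text
clock: 7.63
position: [0.5241, 0.0355, 0.2868]
ee_rot: [-2.131, -2.299, 0.017]
force: [0.3, -0.5, 0.3]
width: 0.006
t 7.6333 shk mm [ -2.7231 149.4412 286.7952] toolx/z in shk [-0.0151  0.9999 -0.0025] [-0.0125 -0.0027 -0.9999] F [ 0.2997 -0.5618  0.2971] w 0.5937220811836197 
q [-0.801   0.3     0.8252  1.7997 -0.2355  1.158   0.1757]
```

```bash
python3 -m jog '[0,0.05,0.06,0.12,0, 0,0.07,0,0.12,0, 0,0.07,0,0.12,0, 0,0.08,0,0.12,0, 0,0.08,0,0.12,0, 0,0.08,0,0.12,0]'; python3 -c "from h import *;st()"
```

```text
clock: 8.13
position: [0.5268, 0.0545, 0.2598]
ee_rot: [-2.133, -2.3, 0.01]
force: [-0.6, -0.2, -0.2]
width: 0.004
t 8.1333 shk mm [  1.116  168.2573 259.788 ] toolx/z in shk [-0.0148  0.9999 -0.0009] [-0.0082 -0.001  -1.    ] F [-0.6526 -0.1229 -0.1703] w 0.3929930143658729 
q [-0.8119  0.3325  0.8068  1.8325 -0.2666  1.0977  0.1678]
```

```bash
python3 -m jog '[0,0.08,0,0.13,0, 0,0.08,0,0.15,0, 0,0.07,0,0.15,0, 0,0.06,0,0.15,0]'; python3 -c "from h import *;st()"; python3 -m jog '[0,0.05,0,0.15,0, 0,0.04,0,0.15,0, 0,0.03,0,0.15,0, 0,0.02,0,0.15,0]'; python3 -c "from h import *;st()"
```

```text
clock: 8.47
position: [0.5264, 0.0686, 0.2359]
ee_rot: [-2.132, -2.301, 0.006]
force: [-3.4, 1.2, 7.7]
width: 0.004
t 8.4667 shk mm [  1.5032 182.3061 235.9097] toolx/z in shk [-0.0159  0.9999  0.0012] [-0.0061  0.0011 -1.    ] F [-3.3463  1.4525  7.6915] w 0.38259237528901174 
q [-0.8179  0.359   0.7892  1.8638 -0.2938  1.0449  0.1671]
clock: 8.8
position: [0.5257, 0.0763, 0.2103]
ee_rot: [-2.129, -2.302, 0.004]
force: [-0.4, 0.8, -0.2]
width: 0.003
t 8.8 shk mm [  1.2541 190.0924 210.3193] toolx/z in shk [-0.0174  0.9998  0.0028] [-0.0058  0.0027 -1.    ] F [-0.3481  0.8221 -0.1623] w 0.31149199087268487 
q [-0.8108  0.3891  0.7692  1.8954 -0.3244  0.9905  0.1814]
```

Resistance reached 7.7 N and then vanished, with the tip 6 mm above the locked face: it has snapped. I retreat straight up and look.

```bash
python3 -m jog '[0,0,0,-0.3,0, 0,0,0,-0.8,0, 0,0,0,-0.9,0, 0,0,0,-0.9,0, 0,0.9,0,0,0, 0,0.9,0,0,0, 0,0.9,0,0,0, 0,0.9,0,0,0, 0,0.9,0,0,0, 0,0,0,0,0, 0,0,0,0,0]'
python3 - <<'E'
from h import *;st()
a=cv2.resize(get_image("top")[165:235,180:290,::-1],(660,420),interpolation=cv2.INTER_CUBIC)
s=cv2.resize(get_image("side")[125:265,200:340,::-1],(600,600),interpolation=cv2.INTER_CUBIC)
cv2.imwrite("pics/t4.png",a);cv2.imwrite("pics/s4.png",s)
for r in(45,125):
  for a in(0,.3):
    P=O+Y@np.array([0,.102+r/1e3*np.cos(a),.171+r/1e3*np.sin(a)])
    print(r,a,(proj("side",P)-[200,125])*600/140,(proj("top",P)-[180,165])*6)
E
```

```text
clock: 9.72
position: [0.5134, 0.2587, 0.3389]
ee_rot: [-2.145, -2.291, 0.001]
force: [0.4, -1.1, -0.1]
width: 0.004
t 9.7167 shk mm [  0.0283 372.8912 338.9243] toolx/z in shk [-0.0053  1.      0.0017] [-0.0026  0.0017 -1.    ] F [ 0.296  -1.166  -0.1317] w 0.3931988097114572 
q [-1.115   0.343   0.7771  1.6063 -0.25    1.2963 -0.2325]
45 0 [121.6047 207.6258] [111.6939 210.1635]
45 0.3 [122.7585 193.1933] [112.2937 206.3812]
125 0 [ 45.6069 173.2691] [-51.6416 220.811 ]
125 0.3 [ 47.4837 133.4103] [-55.027  210.4099]
```

View pics/s4.png

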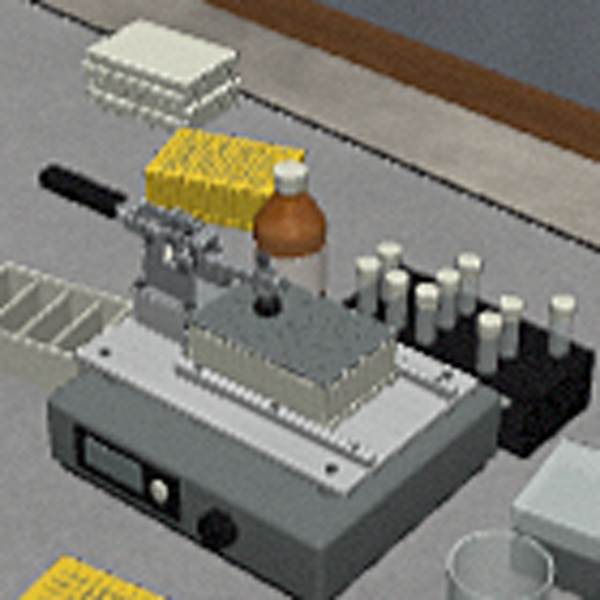

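View pics/t4.png

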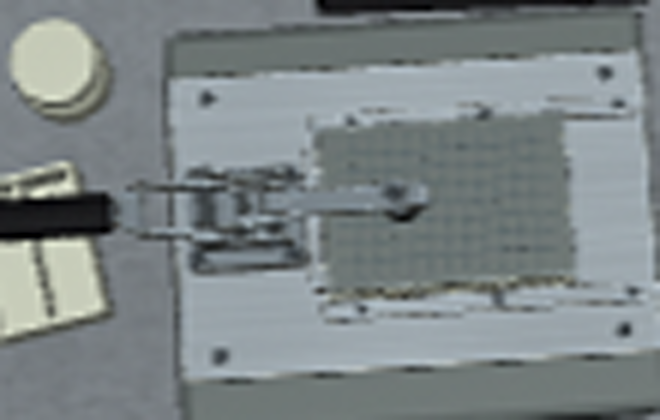

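The side view shows the handle level, its grip from (45,175) to (122,207) as predicted for angle 0, and the foot on the cover at (267,303). In the top view the block lies flush with the stop, front edge at about x = 318. Nothing else has moved. Handing in.

```bash
python3 -c "
from cell import *
sign_off()"
```

```text
the job is handed in; nothing more can be done
```

The block is home against the end stop and the clamp is locked on it; I handed the job in at about 10 s on the robot's clock. `sign_off()` gave no verdict.

- **Block:** I slid it about 32 mm with the fingers until the push force rose to about 21 N. The tool was then at y = -90.8 mm, against an expected -89.3 mm for home. The top view showed the block's front edge on the stop line while the handle was still open.
- **Clamp:** I pushed the handle down along its arc with the fingers shut. The resistance reached 7.7 N and then fell to zero, which is the snap past the dead point.
- **Last checks:** The pictures show the grip where angle 0 puts it, the foot on the block's cover, the block flush with the stop, and the things in the crops where they were. The arm is clear of everything.
- **Not measured:** I could not read the foot's contact force or the joint angle directly; both are inferred from the pictures and the force drop. No check failed or disagreed.

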